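Spectacle case through the gap between two tiffin tiers

TASK

Push the brown spectacle case lengthways through the narrow gap between the two low, round tiffin tiers that stand side by side, and on until the whole case lies on the thin cork mat on the other side. Keep the case flat on the stool top all the way, never lifting or tipping it, and leave every other thing on the stool where it is.

Things in the scene. Friction and masses are not known exactly. Their poses are not given: they have to be found in the camera images.
- case: hard brown spectacle case, a closed block 120 mm long (its own x), 54 mm wide (y), 32 mm high, edges rounded by 4 mm, about 0.13 kg, loose; a thin steel seam runs round it and a small brass clasp sits in the middle of each long side. Origin: centre of its underside. It starts on one side of the gap, pointing roughly at it (up to 17 degrees askew and some 15 mm off line); both ends are alike.
- case_end_1 (a point): centre of the case's end face at its own +x, 16 mm above its underside
- case_end_2 (a point): centre of the case's end face at its own -x, 16 mm above its underside
- gap (a point): middle of the gap between the two tiers, on the stool top. Its x axis is the line of passage (level, in one direction or the other), its y axis runs level from tier_b to tier_a. The gap is 62 mm wide at its narrowest (here), so the case has 4 mm to spare on either side.
- tier_a: round steel tiffin tier with a flat lid, 100 mm across, 45 mm high, the one nearer the robot, immovable. Origin: centre of its underside; the gap lies 81 mm from it along its own -y.
- tier_b: its twin on the far side of the gap, same size, immovable. Origin: centre of its underside; the gap lies 81 mm from it along its own +y.
- mat_centre (a point): centre of the thin cork mat, a rectangle 160 mm (its own x, parallel to the gap's x) by 96 mm (y), 1 mm thick and lying flush so that nothing catches on it. It lies beyond the gap on the side away from the case, its centre 125 to 140 mm from the gap and up to 12 mm to one side of the line of passage.
- torch: black plastic torch lying on its side, 150 mm long (own x), 38 mm across the head, about 37 mm high; loose, leave alone. Origin: on the stool top under its middle.
- bangles: stack of glass bangles, 65 mm across, 48 mm high; loose, leave alone. Origin: centre of its underside.
- bottle: empty white plastic bottle with a twist cap, 60 mm across, 160 mm high, upright and light; loose, leave alone. Origin: centre of its underside.
- tumbler: steel tumbler, 68 mm across the rim, 85 mm high; loose, leave alone. Origin: centre of its underside.
- tier_c: the third tiffin tier, with domed lid and knob, 100 mm across, 71 mm high, to the far left; loose, leave alone. Origin: centre of its underside.
- matchbox: matchbox 55 by 36 by 16 mm, to the far right; loose, leave alone. Origin: centre of its underside.
Things that resemble listed ones, but are neither listed nor needed, are in the scene too. What is shaped like the tier_a but blue, green or yellow is not meant.

How it is judged:
By the outcome, as a careful person would: the job done as asked, in the order asked, and still so for the second after the job is handed in, with the robot touching nothing.
It also fails if it takes over 64 s, if anything falls off the work surface, if the arm or the gripper's body presses on something with over 40 N, if the wrist force passes 120 N, or if a joint passes its speed limit or range.

ROBOT

A 6-joint arm with a two-finger parallel gripper is mounted at the origin on the work surface. World frame = base frame: x ahead of the robot, y to its left, z up, the work surface at z = 0. Lengths are in m, angles in rad, forces in N, time in s.
With the tool pointing down it reaches from about 0.325 to 0.775 m from the base axis. Payload 9.3 kg.
Tool frame: the origin (TCP) lies between the finger pads; the fingertips stand 8 mm ahead of it and the grasp point (between the pads) lies 11 mm behind it; z points along the fingers, x is the direction in which the jaws open and shut, and the axes are right-handed (so a half turn about z gives the same grasp; the last joint's range is limited). The gripper opens to 85 mm and grips with 20 to 120 N. Pads are 22 mm wide; open, the fingers measure 114 mm over their backs; the gripper's body (76 mm by 85 mm) begins 54 mm behind the grasp point. The pads swing forward as they close: fully open they stand 13 mm farther back than shut.
Start: joints at [1.121, 0.259, 0.021, 1.334, 0, 1.418], TCP at [0.161, 0.526, 0.239] pointing down, gripper open.
Joint ranges: [-3.04, 3.04], [-0.91, 1.82], [-1.04, 1.36], [-1.92, 1.95], [-1.52, 1.45], [-3.14, 3.14]. Speed limits (rad/s): [2.22, 2.22, 2.79, 3.14, 3.14, 3.14].

INTERFACE

Orientations are given as a 3x3 rotation matrix whose columns are the frame's x, y, z axes.
In Python, from cell import readout, read_camera, order gives the robot as it stands.
- The arm moves only by the shell command python3 -m pendant 'ROWS' [FORCE]. ROWS is JSON, a list of rows, each a list of 7 numbers: the shift along the world's x, y, z in cm, then the turn, a rotation vector about the world's x, y, z in degrees, then the opening, from -1 (shut) to 1 (fully open). In form: [[dx, dy, dz, wx, wy, wz, grip], ...]. A call has 1 to 12 rows; each row is the pose to reach, as a shift and turn from the pose commanded when the call began; what a row does not reach only later rows make up. A row lasts 1/10 s, in which the tool goes at most 50 mm and 8.59 degrees, less where a joint would pass 70% of its speed; a pose out of reach is approached as far as the arm can. A call with a gripper value outside its range is refused whole. The fingers move at their own pace and stop on an object; FORCE is the grip in N (left out, the last holds). Time passes only in rows, so rows that repeat a pose let the fingers close. It gives the time, the measured TCP pose, the force and the opening at its end, in the units of the state.
- readout.state(): the state, without advancing time (a new reading comes with each control period).
- read_camera(name): name is "scene" or "side" or "wrist"; returns a dict with "frame" (400x640x3 uint8, blue, green, red), "vertical_fov" (degrees; the focal length in pixels is half the picture's height over the tangent of half this angle, whatever the lens; pixels are square), "cx", "cy" (the principal point, pixels), "k1" (the pictures are not rectified: a ray, as slopes to the right and down, at radius r is drawn at 1 + k1 r^2 times it, then the intrinsics apply), "R" (3x3) and "t" (3): a world point X has camera coordinates R X + t; the wrist camera has in their place "hand_eye" (4x4, takes a point from camera to tool coordinates, whose origin is the TCP and whose axes are the tool frame's). Camera axes: x right, y down, z forward; pixel columns grow to the right and rows downward; lengths in m; the calibration is good to about 2 mm. A picture is of the moment at which its call begins: read the wrist's pose just before it. There is no depth.
- order.sign_off(): hands the job in, once; it reports no verdict.
The state is a dict: "time_s": time; "joint_pos": joint angles; "joint_velocities": joint speeds; "effort": joint torques, N m; "position": TCP position; "tcp_rot": TCP orientation; "wrist_force": force on the tool from outside, world axes, zero at the start; "wrist_torque": the same for the moment, N m; "width": opening from 0.0 (shut) to 1.0 (fully open).
Only numpy, scipy, OpenCV 4.12 (cv2) and the standard library are available. Lean on these libraries where they do the work, as an engineer would, in place of code of your own. Each camera call takes 0.05 s, during which the arm holds its last target.

## Working session

There is one attempt and no reset: what is moved stays moved. The work goes in short steps, Python scripts to look and compute and a shell command to move; the robot and the scene stay as the last step left them, time stands still between calls to the robot, and variables do not carry over. Pictures are saved under pics/ and viewed, and the job is handed in when it is done.

```bash
mkdir -p pics; ls; python3 - <<'E'
from cell import readout, read_camera
import cv2
s=readout.state();print(s)
for n in ["scene","side","wrist"]:
    c=read_camera(n);cv2.imwrite(f"pics/{n}0.png",c["frame"]);print(n,{k:v for k,v in c.items() if k!="frame"})
E
```

```text
pics
{'time_s': 0.0, 'joint_pos': array([ 1.12142930e+00,  2.59182953e-01,  2.07619231e-02,  1.33366858e+00,
       -1.27208699e-05,  1.41817449e+00]), 'joint_velocities': array([ 0.00022605, -0.00086354, -0.00124841, -0.00176017,  0.0002638 ,
        0.00092492]), 'effort': array([ 1.52130113e-03, -5.55635333e+01,  3.44536614e+01,  1.37055878e-02,
       -1.03764783e-04,  8.61304926e-06]), 'position': array([0.16073064, 0.52571911, 0.23867123]), 'tcp_rot': array([[ 2.92408853e-01,  9.56293239e-01, -5.50339712e-04],
       [ 9.56292541e-01, -2.92409313e-01, -1.17041751e-03],
       [-1.28018681e-03, -1.84045321e-04, -9.99999164e-01]]), 'wrist_force': array([-0.55737813,  0.63408716, -0.92422028]), 'wrist_torque': array([0.02599672, 0.00372951, 0.02499783]), 'width': 1.005825641360188}
scene {'vertical_fov': 55.238467878632015, 'cx': 322.06970968061614, 'cy': 201.64683360848298, 'k1': -0.03269337039471098, 'R': array([[-0.69950858,  0.71446458,  0.01510299],
       [ 0.56028985,  0.56143455, -0.60898812],
       [-0.44357978, -0.41753036, -0.79303554]]), 't': array([ 0.38689471, -0.27873079,  1.34088221])}
side {'vertical_fov': 57.56513869167878, 'cx': 325.7142325808712, 'cy': 198.3780782942838, 'k1': -0.042123818417860906, 'R': array([[ 0.83416001, -0.55134191, -0.01411285],
       [-0.33874571, -0.49198073, -0.80200144],
       [ 0.43523376,  0.6737782 , -0.59715535]]), 't': array([-0.44728811,  0.22207442,  0.7205837 ])}
wrist {'vertical_fov': 69.64243602198059, 'cx': 322.2552346936459, 'cy': 197.93520622812596, 'k1': -0.014279916693328806, 'hand_eye': array([[ 9.99999833e-01, -5.74609557e-04, -6.03037368e-05,
        -1.19272342e-03],
       [ 5.69323290e-04,  9.62229224e-01,  2.72239962e-01,
        -6.92695907e-02],
       [-9.84056661e-05, -2.72239951e-01,  9.62229390e-01,
        -1.33935393e-01],
       [ 0.00000000e+00,  0.00000000e+00,  0.00000000e+00,
         1.00000000e+00]])}
```

View pics/scene0.png

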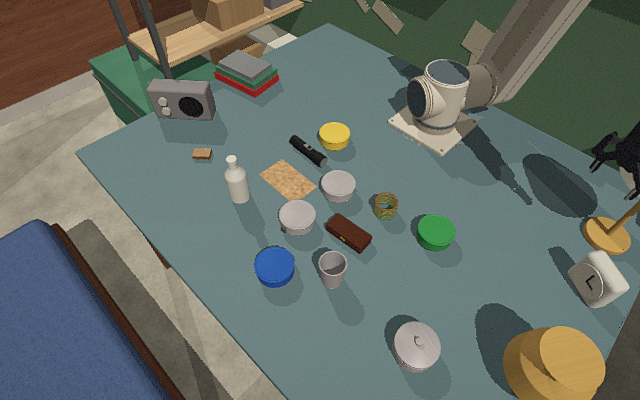

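View pics/side0.png

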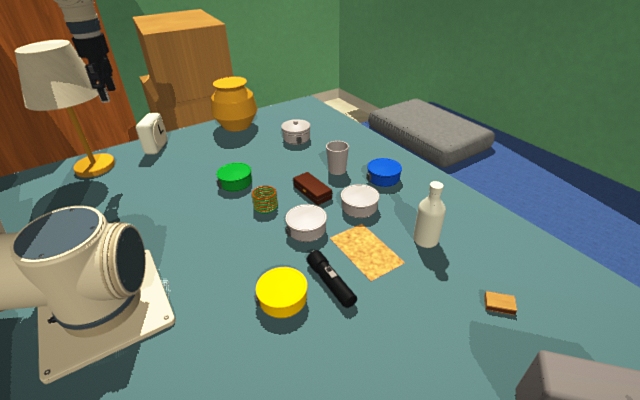

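View pics/wrist0.png

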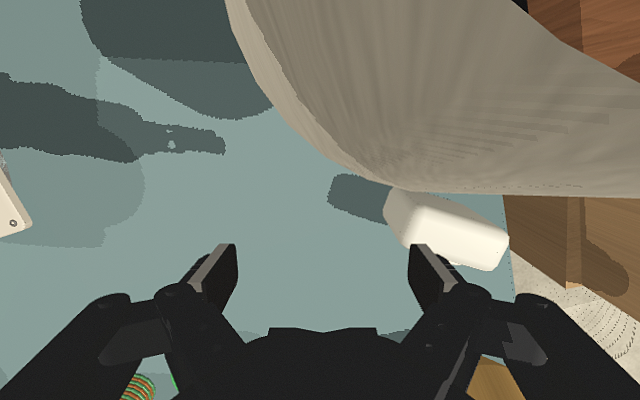

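The scene view shows the case at about (349,232). The two steel tiers are at (338,186), near, and (297,217), far, with the mat at (288,180). Look-alikes are the blue (275,267), green (436,232) and yellow (335,136) tiers and tier_c with its knob (417,345). None of these is a plain steel tier with a flat lid. The wrist view shows the lampshade close to the gripper. Next come the close crops.

```bash
python3 - <<'E'
import cv2
a=cv2.imread("pics/scene0.png")[125:295,225:395]
cv2.imwrite("pics/scene0c.png",cv2.resize(a,None,fx=3.5,fy=3.5,interpolation=cv2.INTER_CUBIC))
a=cv2.imread("pics/side0.png")[135:285,260:420]
cv2.imwrite("pics/side0c.png",cv2.resize(a,None,fx=4,fy=4,interpolation=cv2.INTER_CUBIC))
E
```

```text
(no output)
```

View pics/scene0c.png

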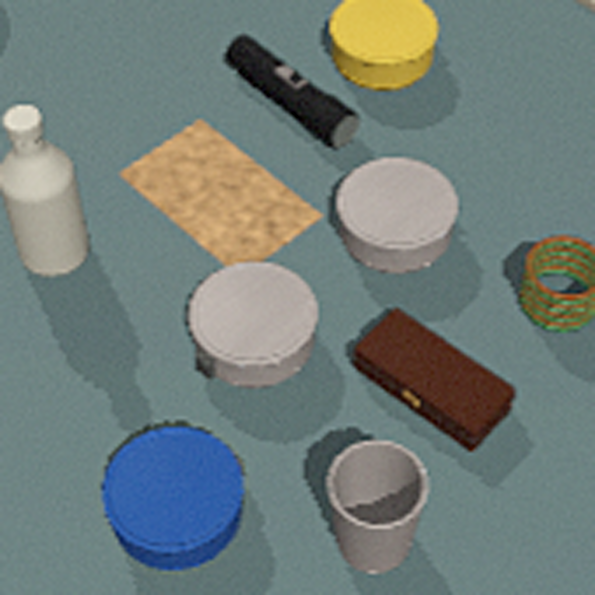

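View pics/side0c.png

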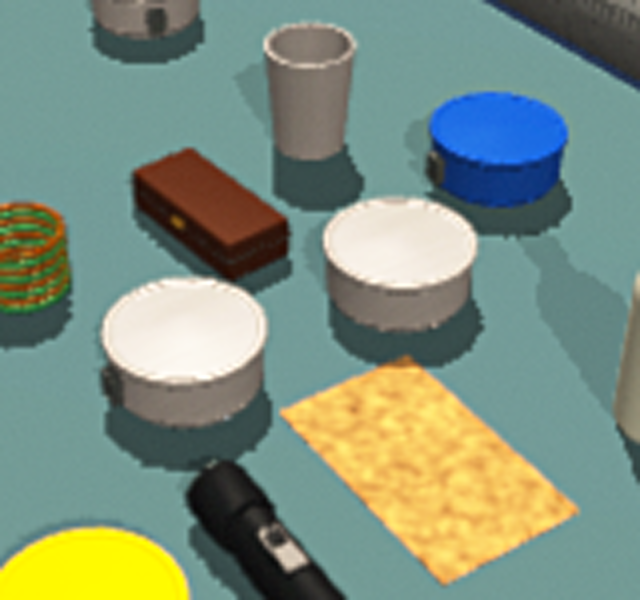

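```bash
cat > h.py <<'E'
import numpy as np, cv2
from cell import readout, read_camera
def K(c):
    f=200/np.tan(np.radians(c["vertical_fov"])/2); return f
def ray(c,uv,R,t):
    f=K(c); d=np.array([(uv[0]-c["cx"])/f,(uv[1]-c["cy"])/f]); u=d.copy()
    for _ in range(20): u=d/(1+c["k1"]*(u@u))
    return -R.T@t, R.T@np.array([u[0],u[1],1])
def ext(c,s=None):
    if "R" in c: return c["R"],c["t"]
    T=np.eye(4);T[:3,:3]=s["tcp_rot"];T[:3,3]=s["position"]
    M=np.linalg.inv(T@c["hand_eye"]); return M[:3,:3],M[:3,3]
def onz(c,uv,z,E=None):
    o,d=ray(c,uv,*(E or ext(c))); return (o+d*(z-o[2])/d[2])
def proj(c,X,E=None):
    R,t=E or ext(c); p=np.atleast_2d(X)@R.T+t; u=p[:,:2]/p[:,2:]
    r=(u**2).sum(1,keepdims=True); u=u*(1+c["k1"]*r); return u*K(c)+[c["cx"],c["cy"]]
E
python3 - <<'E'
from h import *
c=read_camera("scene");d=read_camera("side")
S=lambda p:(np.array(p)-[1.75,1.75]+[.5,.5])/3.5+[225,125]
D=lambda p:np.array(p)/4.+[260,135]
def show(n,z,ps,pd):
    a=np.array([onz(c,S(p),z)[:2] for p in ps]);b=np.array([onz(d,D(p),z)[:2] for p in pd])
    print(n);print(np.c_[a,b].round(4).tolist())
show("a",.045,[(397,203)],[(185,331)])
show("b",.045,[(254,314)],[(400,244)])
show("mat",.0,[(201,120),(321,215),(238,265),(121,174)],[(282,410),(408,356),(578,511),(446,582)])
show("case",.032,[(395,312),(513,392),(472,440),(357,350)],[(190,150),(288,225),(232,248),(135,178)])
E
```

```text
a
[[0.4679, -0.0196, 0.4595, -0.0327]]
b
[[0.6289, -0.021, 0.6193, -0.0359]]
mat
[[0.4925, -0.2384, 0.4957, -0.0824], [0.4948, -0.0812, 0.5893, -0.0859], [0.5827, -0.0918, 0.5858, -0.2443], [0.5866, -0.2392, 0.4926, -0.2425]]
case
[[0.543, 0.049, 0.576, 0.1554], [0.5343, 0.1629, 0.5819, 0.0376], [0.5877, 0.1683, 0.5368, 0.037], [0.5901, 0.0528, 0.5251, 0.1462]]
```

```bash
python3 - <<'E'
from h import *
cs={n:read_camera(n) for n in("scene","side")}
for n,c in cs.items(): R,t=ext(c); print(n,-R.T@t)
th=np.linspace(0,2*np.pi,60)
def box(cx,cy,yaw,L,W,z):
    p=np.array([[L,W],[L,-W],[-L,-W],[-L,W]])/2
    Rr=np.array([[np.cos(yaw),-np.sin(yaw)],[np.sin(yaw),np.cos(yaw)]])
    return np.c_[p@Rr.T+[cx,cy],np.full(4,z)]
for n,c,(x0,y0,w,h,s) in(("scene",cs["scene"],(225,125,170,170,3.5)),("side",cs["side"],(260,135,160,150,4))):
    im=cv2.resize(c["frame"][y0:y0+h,x0:x0+w],None,fx=s,fy=s,interpolation=cv2.INTER_CUBIC)
    def pl(X,col): 
        u=((proj(c,X)-[x0,y0]+.5)*s).astype(np.int32); cv2.polylines(im,[u],True,col,1)
    for x,y in((.4635,-.0265),(.6245,-.0285)):
        for z in(0,.045): pl(np.c_[x+.05*np.cos(th),y+.05*np.sin(th),0*th+z],(0,0,255))
    pl(box(.540,-.161,np.pi/2+.02,.16,.096,0),(255,0,0))
    for z in(0,.032): pl(box(.559,.100,np.pi/2+.05,.12,.054,z),(0,255,0))
    cv2.imwrite(f"pics/{n}0o.png",im)
E
```

```text
scene [1.02159444 0.43992556 0.88778024]
side [ 0.13471426 -0.62286593  0.60209191]
```

View pics/scene0o.png

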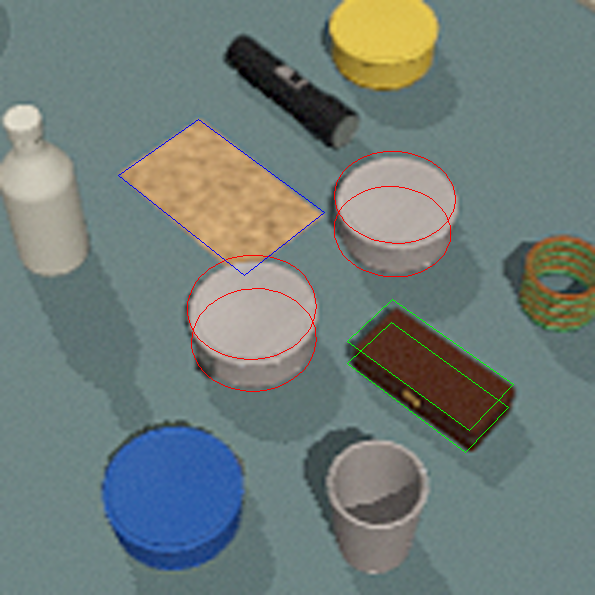

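View pics/side0o.png

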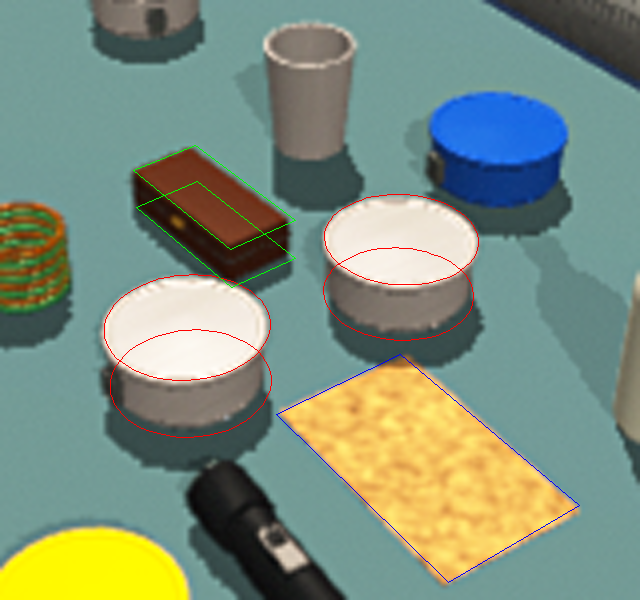

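```bash
python3 -m pendant '[[5,-5,5,0,0,-8,1],[9,-9,8,0,0,-16,1],[38,-47.5,8,0,0,-73,1],[38,-47.5,8,0,0,-73,1],[38,-47.5,8,0,0,-73,1],[38,-47.5,8,0,0,-73,1],[38,-47.5,8,0,0,-73,1],[38,-47.5,8,0,0,-73,1],[38,-47.5,8,0,0,-73,1],[38,-47.5,8,0,0,-73,1],[38,-47.5,8,0,0,-73,1],[38,-47.5,8,0,0,-73,1]]'; python3 -c "
from cell import readout;s=readout.state();print(s['joint_pos'],s['tcp_rot'])"
```

```text
time_s: 1.55
position: [0.5261, 0.0693, 0.3183]
tcp_rot: [[1.0, -0.0, 0.0], [-0.0, -1.0, 0.0], [0.0, -0.0, -1.0]]
wrist_force: [1.2, 0.7, 0.3]
width: 0.996
[-2.73660229e-02  2.14624883e-01  1.60984646e-01  1.51670856e+00
  7.95355863e-05  1.54380368e+00] [[ 9.99999829e-01 -3.73344738e-04  4.49537243e-04]
 [-3.73375011e-04 -9.99999928e-01  6.72602592e-05]
 [ 4.49512100e-04 -6.74280937e-05 -9.99999897e-01]]
```

```bash
python3 -m pendant '[[1.4,-1.9,0,0,0,0,1],[1.4,-1.9,0,0,0,0,1],[1.4,-1.9,0,0,0,0,1]]'; python3 - <<'E'
from h import *
import pickle
s=readout.state();c=read_camera("wrist");pickle.dump((s,c),open("w1.pkl","wb"))
cv2.imwrite("pics/w1.png",c["frame"]);print(s["position"],s["tcp_rot"])
E
```

```text
time_s: 1.85
position: [0.5391, 0.052, 0.3177]
tcp_rot: [[1.0, -0.001, -0.001], [-0.001, -1.0, 0.0], [-0.001, -0.0, -1.0]]
wrist_force: [-0.2, 0.3, -0.1]
width: 1.0
[0.53909228 0.05201263 0.31765257] [[ 9.99998617e-01 -1.34377376e-03 -9.79648633e-04]
 [-1.34347245e-03 -9.99999050e-01  3.08162100e-04]
 [-9.80061803e-04 -3.06845543e-04 -9.99999473e-01]]
```

View pics/w1.png

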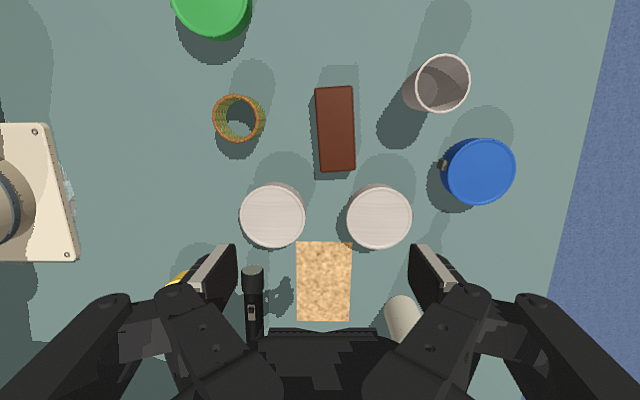

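The wrist view from above shows the case at (335,129), tier_a at (272,216), tier_b at (379,216) and the mat at (324,281). The bangles are at (238,118) and the tumbler at (442,83). I'll enlarge it.

```bash
python3 - <<'E'
import cv2
a=cv2.imread("pics/w1.png")
cv2.imwrite("pics/w1c.png",cv2.resize(a[75:185,290:390],None,fx=5,fy=5,interpolation=cv2.INTER_CUBIC))
cv2.imwrite("pics/w1d.png",cv2.resize(a[175:330,230:425],None,fx=3.8,fy=3.8,interpolation=cv2.INTER_CUBIC))
E
```

```text
(no output)
```

View pics/w1c.png

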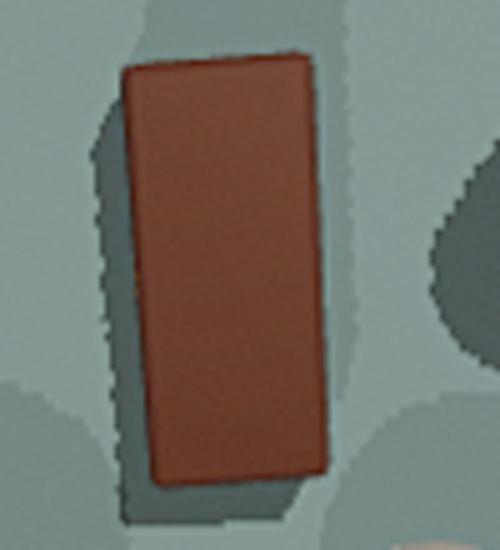

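View pics/w1d.png

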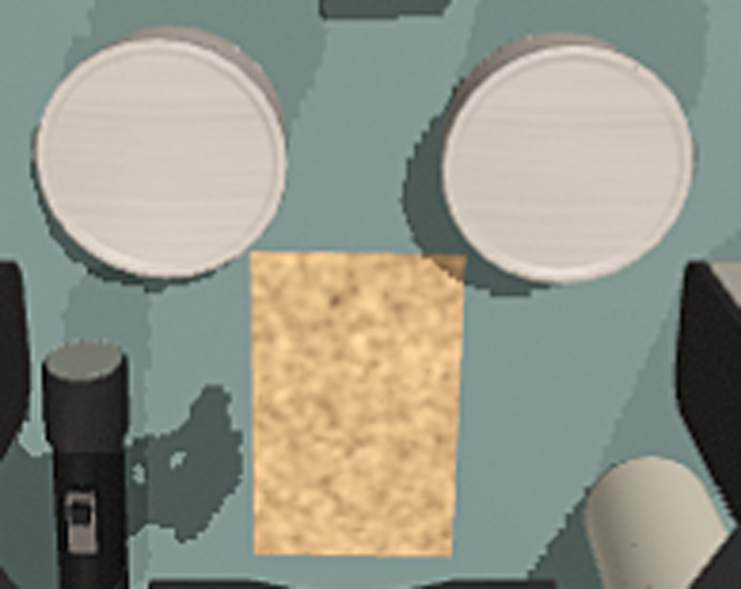

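```bash
python3 - <<'E'
from h import *
import pickle
s,c=pickle.load(open("w1.pkl","rb"));E=ext(c,s)
f=lambda p,k,o:(np.array(p)+.5)/k-.5+np.array(o)
C=lambda p,z:onz(c,f(p,5,(290,75)),z,E)[:2]
T=lambda p,z:onz(c,f(p,3.8,(230,175)),z,E)[:2]
a=T((161,158),.045);b=T((567.5,163.5),.045);print("a,b",a,b,np.linalg.norm(b-a),"gap",(a+b)/2,"yaw",np.degrees(np.arctan2(*(b-a)[::-1])))
# silhouette x radius check
print("widths",T((37,158),.04),T((286,158),.04),T((442,163),.04),T((693,163),.04))
m=np.array([T(p,0) for p in((250,251),(466,256),(452,556),(254,554))]);print("mat",m,m.mean(0))
k=np.array([C(p,.029) for p in((123,66),(312,54),(328,471),(153,486))]);print("case",k,k.mean(0))
print([np.degrees(np.arctan2(*(v)))for v in(k[2]-k[1],k[3]-k[0],)],[np.linalg.norm(k[i]-k[i-1]) for i in range(4)])
for n,p,z in(("tumbler rim",(442,83),.085),("bangles",(238,118),.048)):print(n,onz(c,p,z,E))
E
```

```text
a,b [ 0.46301937 -0.02305819] [ 0.62324814 -0.02567786] 0.16025018992220932 gap [ 0.54313375 -0.02436803] yaw -0.9366752387252488
widths [ 0.41256489 -0.0247363 ] [ 0.51193567 -0.02490191] [ 0.57415217 -0.02713882] [ 0.67451188 -0.02738081]
mat [[ 0.49240819 -0.08303501]
 [ 0.58931968 -0.08566969]
 [ 0.58680345 -0.24538252]
 [ 0.48987118 -0.24401305]] [ 0.53960062 -0.16452507]
case [[0.52745676 0.15872147]
 [0.57958389 0.16175814]
 [0.58728981 0.04555414]
 [0.53529535 0.04113459]] [0.55740645 0.10179208]
[np.float64(176.2060583659021), np.float64(176.1861881112204)] [np.float64(0.11784786463611398), np.float64(0.05221549965058239), np.float64(0.11645923289790021), np.float64(0.052181954074683255)]
tumbler rim [0.68176673 0.15897375 0.085     ]
bangles [0.42431164 0.11882025 0.048     ]
```

```bash
python3 -m pendant '[[1.2,8.3,-5,0,0,-0.8,1],[1.2,8.3,-10,0,0,-0.8,1],[1.2,8.3,-15,0,0,-0.8,1],[1.2,8.3,-20,0,0,-0.8,1],[1.2,8.3,-23,0,0,-0.8,1],[1.2,8.3,-25,0,0,-0.8,1],[1.2,8.3,-25,0,0,-0.8,1],[1.2,8.3,-25,0,0,-0.8,1],[1.2,8.3,-25,0,0,-0.8,1]]' 20; python3 - <<'E'
from h import *
s=readout.state();c=read_camera("side");print(s["position"],s["tcp_rot"][:,0])
cv2.imwrite("pics/s2.png",cv2.resize(c["frame"][50:260,200:440],None,fx=3,fy=2.8*3/2.8,interpolation=cv2.INTER_CUBIC)[:600])
w=read_camera("wrist");cv2.imwrite("pics/w2.png",w["frame"])
E
```

```text
time_s: 2.8
position: [0.5523, 0.1359, 0.0705]
tcp_rot: [[1.0, -0.013, 0.004], [-0.013, -1.0, 0.0], [0.004, -0.0, -1.0]]
wrist_force: [0.3, -0.2, -0.3]
width: 0.999
[0.55230181 0.1358715  0.07054638] [ 0.99990527 -0.01325489  0.00370949]
```

View pics/s2.png

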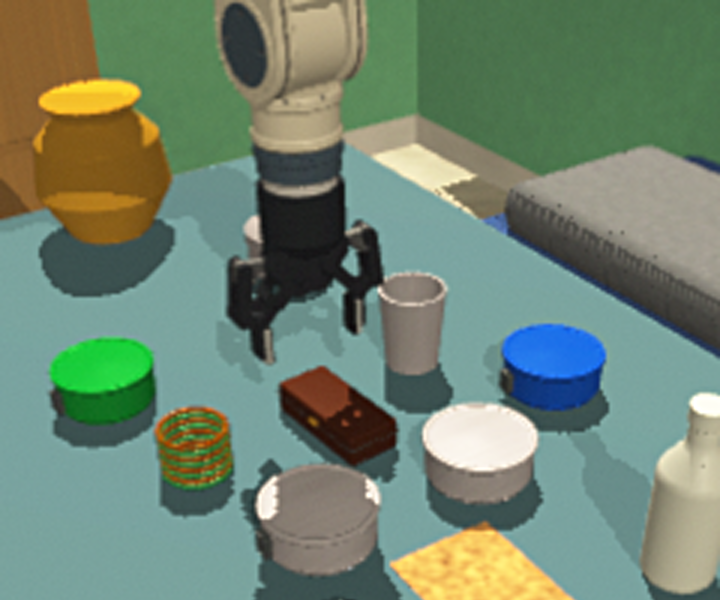

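View pics/w2.png

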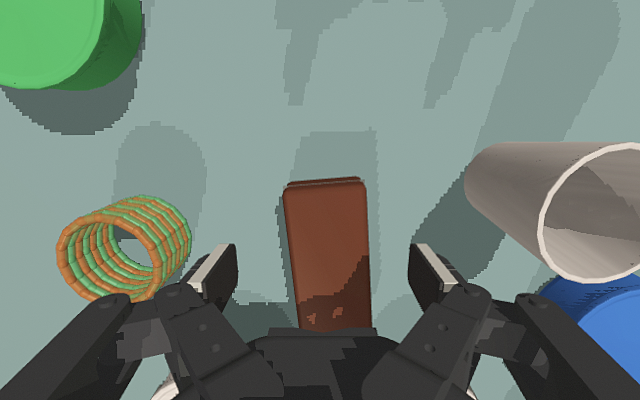

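The wrist view shows the open pads straddling the case. The bangles at left (125,250) and the tumbler at right (580,210) both clear the knuckles. I'll go down slowly.

```bash
python3 -m pendant '[[0,0.6,-2,0,0,0,1],[0,0.6,-4,0,0,0,1],[0,0.6,-5,0,0,0,1],[0,0.6,-5,0,0,0,1],[0,0.6,-5,0,0,0,1]]' 20; python3 - <<'E'
from h import *
s=readout.state();c=read_camera("side");print(s["position"],s["tcp_rot"][:,0])
cv2.imwrite("pics/s3.png",cv2.resize(c["frame"][100:250,220:400],None,fx=4,fy=4,interpolation=cv2.INTER_CUBIC)[:600])
w=read_camera("wrist");cv2.imwrite("pics/w3.png",w["frame"])
E
```

```text
time_s: 3.4
position: [0.5517, 0.1412, 0.0189]
tcp_rot: [[1.0, -0.014, 0.001], [-0.014, -1.0, 0.0], [0.001, -0.0, -1.0]]
wrist_force: [0.1, 0.3, -0.3]
width: 1.003
[0.55173756 0.14115273 0.01893004] [ 9.99897881e-01 -1.42561810e-02  9.94673040e-04]
```

View pics/s3.png

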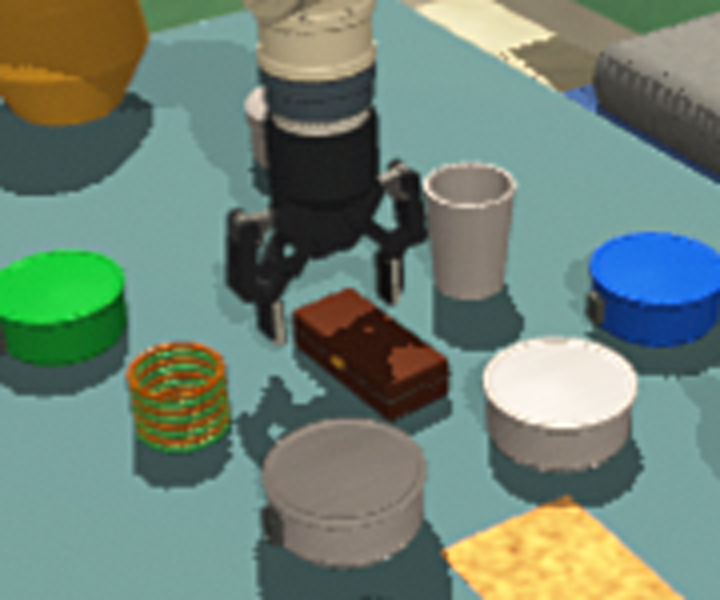

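View pics/w3.png

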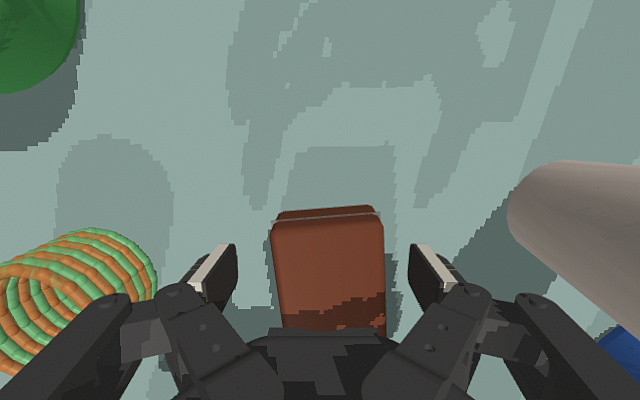

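```bash
python3 - <<'E'
from h import *
c=read_camera("side")
for z in(.01,.02,.03):
  for dx in(-.05,.05): print(z,dx,((proj(c,[.5517+dx,.141-.0,z])[0]-[220,100])*4).round(0))
E
```

```text
0.01 -0.05 [272. 358.]
0.01 0.05 [391. 313.]
0.02 -0.05 [271. 346.]
0.02 0.05 [391. 302.]
0.03 -0.05 [270. 334.]
0.03 0.05 [391. 290.]
```

```bash
python3 -m pendant '[[0,0,-0.8,0,0,0,1],[0,0,-0.8,0,0,0,1],[0,0,-0.8,0,0,0,0.5],[0,0,-0.8,0,0,0,0.3],[0,0,-0.8,0,0,0,0.2],[0,0,-0.8,0,0,0,0.2],[0,0,-0.8,0,0,0,0.2],[0,0,-0.8,0,0,0,0.2]]' 20; python3 - <<'E'
from h import *
s=readout.state();c=read_camera("side");print(s["position"],s["tcp_rot"][:,0])
cv2.imwrite("pics/s4.png",cv2.resize(c["frame"][100:250,220:400],None,fx=4,fy=4,interpolation=cv2.INTER_CUBIC)[:600])
w=read_camera("wrist");cv2.imwrite("pics/w4.png",w["frame"])
E
```

```text
time_s: 4.35
position: [0.5516, 0.1413, 0.0104]
tcp_rot: [[1.0, -0.014, 0.001], [-0.014, -1.0, 0.0], [0.001, -0.0, -1.0]]
wrist_force: [1.1, 0.4, 5.0]
width: 0.652
[0.55160833 0.14127729 0.01039154] [ 9.99900588e-01 -1.40670161e-02  9.65526934e-04]
```

View pics/s4.png

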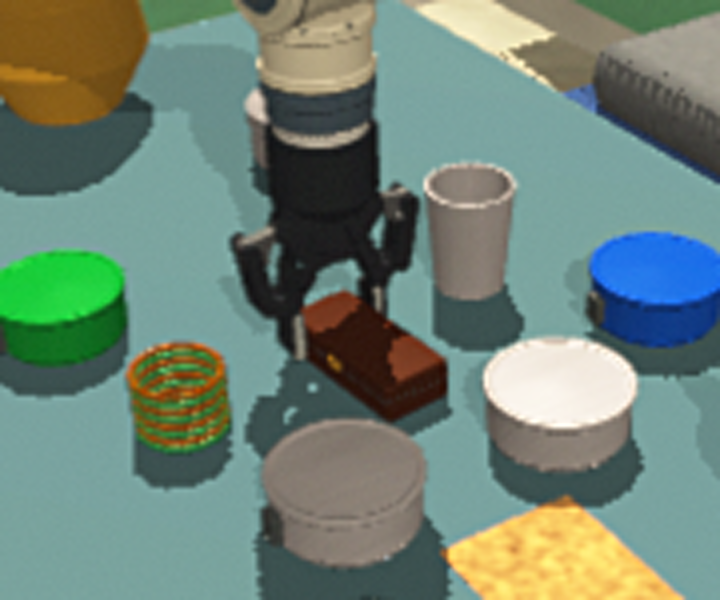

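View pics/w4.png

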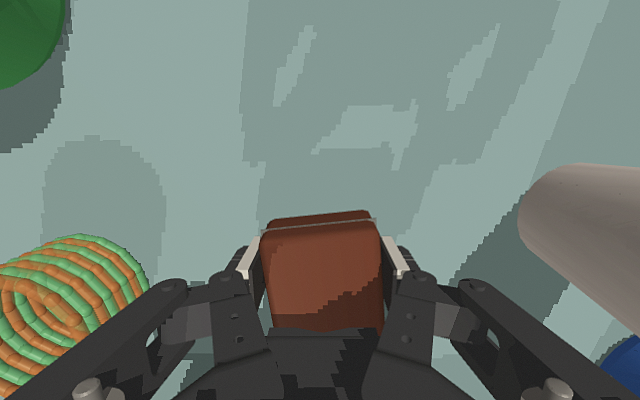

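The pads hold the case at (320,270), but it is still askew by about 4° and jammed diagonally. I'll open a little, turn the jaws to match the case, close, then turn and shift it onto the passage line.

```bash
python3 -m pendant '[[0,0,0,0,0,0,0.7],[0,0,0,0,0,0,0.7],[0,0,0,0,0,2,0.7],[0,0,0,0,0,4.6,0.7],[0,0,0,0,0,4.6,0.7],[0,0,0,0,0,4.6,0.4],[0,0,0,0,0,4.6,0.2],[0,0,0,0,0,4.6,0.2],[0,0,0,0,0,4.6,0.2]]' 20; python3 -m pendant '[[-0.1,0,0,0,0,-1,0.2],[-0.2,0,0,0,0,-2,0.2],[-0.35,0,0,0,0,-3,0.2],[-0.5,0,0,0,0,-4,0.2],[-0.6,0,0,0,0,-4.7,0.2],[-0.6,0,0,0,0,-4.7,0.2],[-0.6,0,0,0,0,-4.7,0.2]]' 20; python3 - <<'E'
from h import *
s=readout.state();c=read_camera("side");print(s["position"],s["tcp_rot"][:,0])
cv2.imwrite("pics/s5.png",cv2.resize(c["frame"][100:250,220:400],None,fx=4,fy=4,interpolation=cv2.INTER_CUBIC)[:600])
w=read_camera("wrist");cv2.imwrite("pics/w5.png",w["frame"])
E
```

```text
time_s: 5.35
position: [0.5512, 0.1413, 0.01]
tcp_rot: [[0.998, 0.066, -0.0], [0.066, -0.998, -0.0], [-0.0, -0.0, -1.0]]
wrist_force: [-1.2, 0.7, 0.8]
width: 0.635
time_s: 6.05
position: [0.5449, 0.1413, 0.01]
tcp_rot: [[1.0, -0.016, -0.0], [-0.016, -1.0, 0.0], [-0.0, -0.0, -1.0]]
wrist_force: [-1.1, 0.4, 2.3]
width: 0.636
[0.54490619 0.14125464 0.01004388] [ 9.99876116e-01 -1.57331135e-02 -4.71505804e-04]
```

View pics/s5.png

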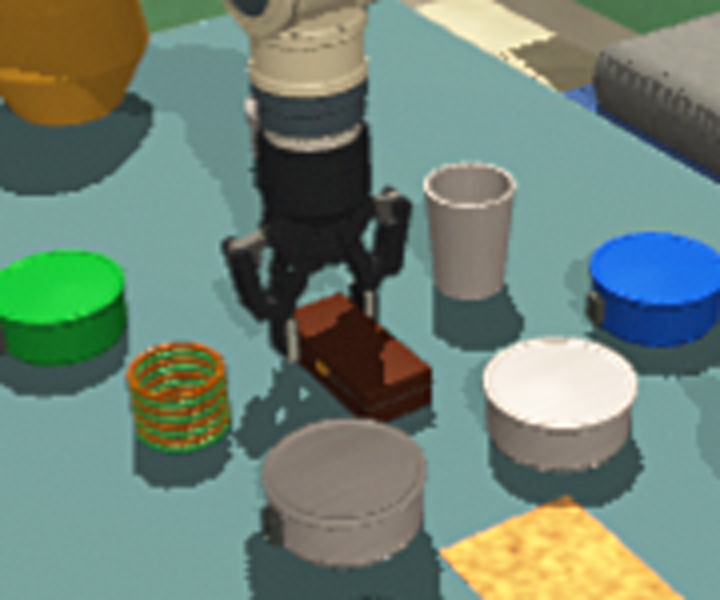

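View pics/w5.png

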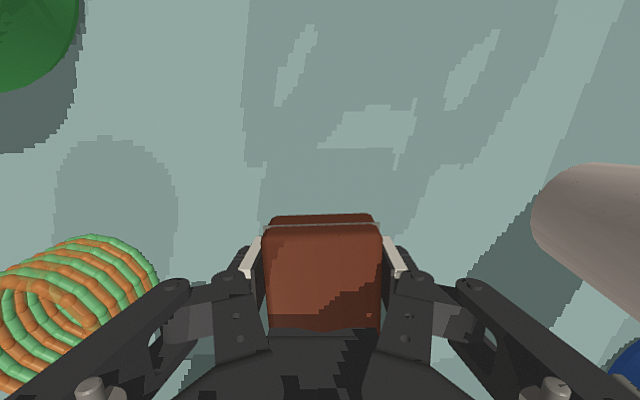

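The case is square in the jaws now. I'll open, lift clear, and check the alignment from above.

```bash
python3 -m pendant '[[0,0,0,0,0,0,0.6],[0,0,0,0,0,0,1],[0,0,0,0,0,0,1],[0,0,1,0,0,0,1],[0,0,5,0,0,0,1],[0,-3,10,0,0,0,1],[0,-5,15,0,0,0,1],[0,-8,20,0,0,0,1],[0,-8,22,0,0,0,1],[0,-8,22,0,0,0,1],[0,-8,22,0,0,0,1],[0,-8,22,0,0,0,1]]' 20; python3 - <<'E'
from h import *
import pickle
s=readout.state();c=read_camera("wrist");pickle.dump((s,c),open("w6.pkl","wb"));print(s["position"],s["tcp_rot"][:,0],abs(s["joint_velocities"]).max())
a=c["frame"];cv2.imwrite("pics/w6.png",a)
E
```

```text
time_s: 7.35
position: [0.5447, 0.0615, 0.2293]
tcp_rot: [[1.0, -0.016, -0.001], [-0.016, -1.0, 0.0], [-0.001, -0.0, -1.0]]
wrist_force: [0.2, -0.2, -0.8]
width: 0.998
[0.54467457 0.06147521 0.22932532] [ 0.99987692 -0.01563567 -0.00129357] 0.011188544014178957
```

View pics/w6.png

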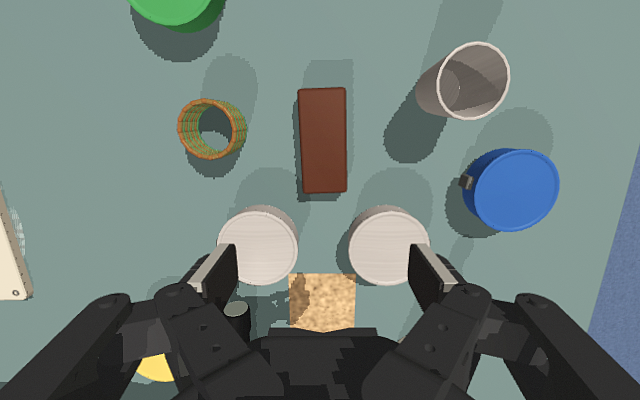

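```bash
python3 - <<'E'
import cv2
a=cv2.imread("pics/w6.png")[75:300,205:440]
cv2.imwrite("pics/w6c.png",cv2.resize(a[5:125,75:160],None,fx=5,fy=5,interpolation=cv2.INTER_CUBIC))
cv2.imwrite("pics/w6d.png",cv2.resize(a[120:225],None,fx=3.4,fy=3.4,interpolation=cv2.INTER_CUBIC))
E
```

```text
(no output)
```

View pics/w6c.png

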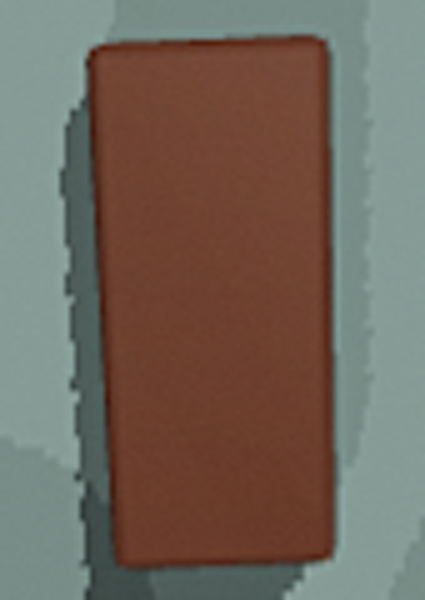

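View pics/w6d.png

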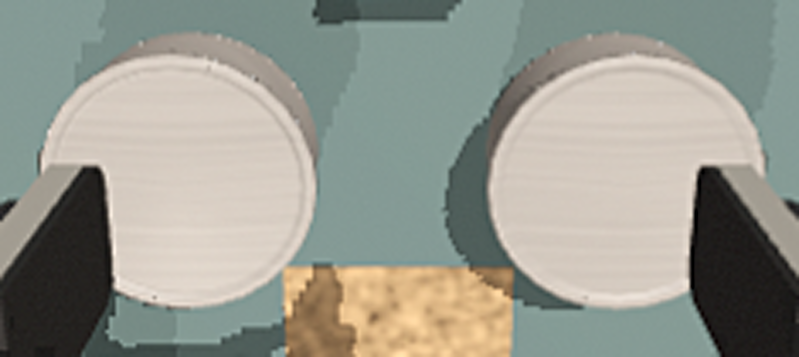

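```bash
python3 - <<'E'
from h import *
import pickle
s,c=pickle.load(open("w6.pkl","rb"));E=ext(c,s)
f=lambda p,k,o:(np.array(p)+.5)/k-.5+np.array(o)
k=np.array([onz(c,f(p,5,(280,80)),.029,E)[:2] for p in((90,46),(328,38),(333,556),(118,564))])
print(k,k.mean(0));r=(k[0]+k[1])/2;fr=(k[2]+k[3])/2
for v in(k[2]-k[1],k[3]-k[0],fr-r):print(np.degrees(np.arctan2(v[0],-v[1])))
d=(fr-r)/(fr-r)[1];print("slope",d[0])
T=lambda p,z=.043:onz(c,f(p,3.4,(205,195)),z,E)[:2]
print("inner",T((316,188)),T((488,185)),"outer",T((41,160)),T((764,165)))
g=np.array([T((178,181),.045),T((626.5,182),.045)]);print("centres",g,g.mean(0))
m=np.array([T((284,267),0),T((514,267),0)]);print("mat near edge",m)
E
```

```text
[[0.51851681 0.15937084]
 [0.57054103 0.16017214]
 [0.57232196 0.04341856]
 [0.52068198 0.04227099]] [0.54551544 0.10130813]
0.873906840862729
1.0592775838721968
0.9667319858803314
slope -0.016874257459587226
inner [ 0.51236384 -0.02648954] [ 0.57406744 -0.02630999] outer [ 0.41472662 -0.01409865] [ 0.67258156 -0.02021408]
centres [[ 0.46352359 -0.02203605]
 [ 0.62322219 -0.02501176]] [ 0.54337289 -0.02352391]
mat near edge [[ 0.49318123 -0.08329326]
 [ 0.58914991 -0.08484487]]
```

The case is on line to within 0.5 mm, with about 1.9° of yaw left. The flat two-finger push on its end will square that up. I'll narrow the jaws and go behind the case.

```bash
python3 -m pendant '[[0.2,5,-3,0,0,0,-0.67],[0.2,10,-6,0,0,0,-0.67],[0.2,13,-8,0,0,0,-0.67],[0.2,13,-12,0,0,0,-0.67],[0.2,13,-15,0,0,0,-0.67],[0.2,13,-18,0,0,0,-0.67],[0.2,13,-19.5,0,0,0,-0.67],[0.2,13,-20.2,0,0,0,-0.67],[0.2,13,-20.2,0,0,0,-0.67],[0.2,13,-20.2,0,0,0,-0.67],[0.2,13,-20.2,0,0,0,-0.67]]' 20; python3 - <<'E'
from h import *
s=readout.state();c=read_camera("side");print(s["position"],s["tcp_rot"][:,0])
cv2.imwrite("pics/s7.png",cv2.resize(c["frame"][110:230,240:390],None,fx=5,fy=5,interpolation=cv2.INTER_CUBIC)[:600])
w=read_camera("wrist");cv2.imwrite("pics/w7.png",w["frame"])
for z in(.01,.02,.03): print(z,[((proj(c,[s["position"][0]+dx,s["position"][1]-.011,z])[0]-[240,110])*5).round(0) for dx in (-.022,.022)])
E
```

```text
time_s: 8.5
position: [0.5477, 0.1914, 0.029]
tcp_rot: [[1.0, -0.016, 0.002], [-0.016, -1.0, 0.0], [0.002, -0.0, -1.0]]
wrist_force: [0.5, -0.0, -0.1]
width: 0.167
[0.5477485  0.19136386 0.02899539] [ 0.9998743  -0.01577982  0.00154009]
0.01 [array([244., 352.]), array([308., 328.])]
0.02 [array([242., 337.]), array([307., 314.])]
0.03 [array([241., 323.]), array([307., 300.])]
```

View pics/s7.png

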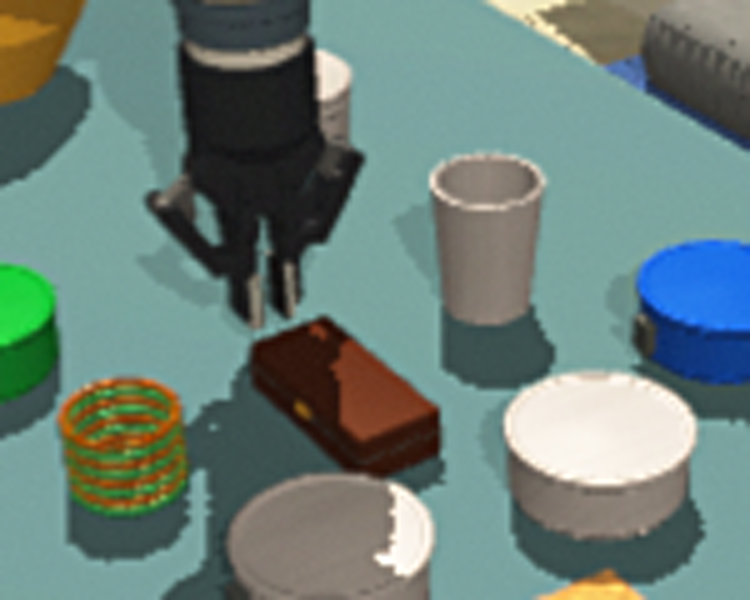

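View pics/w7.png

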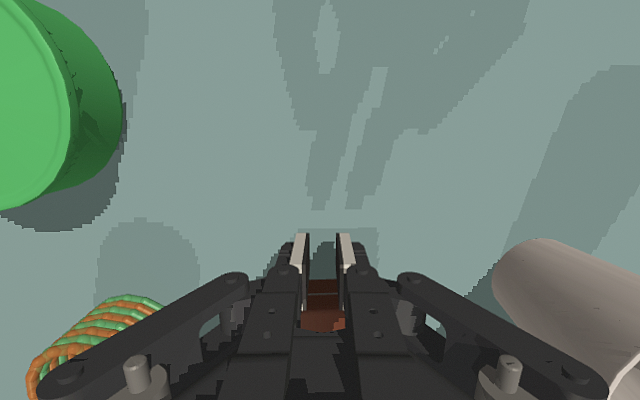

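The fingertips sit about 22 mm above the top, and the links about 37 mm above them, so they clear the 45 mm tiers. First leg of the push:

```bash
python3 -m pendant '[[-0.1,-0.6,-0.3,0,0,0,-0.67],[-0.12,-1.2,-0.3,0,0,0,-0.67],[-0.13,-1.8,-0.3,0,0,0,-0.67],[-0.14,-2.4,-0.3,0,0,0,-0.67],[-0.15,-3.0,-0.3,0,0,0,-0.67],[-0.16,-3.6,-0.3,0,0,0,-0.67],[-0.17,-4.2,-0.3,0,0,0,-0.67],[-0.17,-4.8,-0.3,0,0,0,-0.67],[-0.18,-5.2,-0.3,0,0,0,-0.67],[-0.18,-5.5,-0.3,0,0,0,-0.67],[-0.18,-5.5,-0.3,0,0,0,-0.67]]'; python3 - <<'E'
from h import *
s=readout.state();print(s["position"],s["tcp_rot"][:,0])
c=read_camera("side");cv2.imwrite("pics/s8.png",cv2.resize(c["frame"][110:260,240:400],None,fx=4,fy=4,interpolation=cv2.INTER_CUBIC)[:600])
d=read_camera("scene");cv2.imwrite("pics/c8.png",cv2.resize(d["frame"][125:275,250:410],None,fx=4,fy=4,interpolation=cv2.INTER_CUBIC)[:600])
E
```

```text
time_s: 9.7
position: [0.5454, 0.1358, 0.025]
tcp_rot: [[1.0, -0.016, -0.0], [-0.016, -1.0, -0.0], [-0.0, 0.0, -1.0]]
wrist_force: [0.2, -0.1, -0.6]
width: 0.166
[0.54540318 0.13582984 0.02504076] [ 9.99868754e-01 -1.62010819e-02 -5.72836693e-06]
```

View pics/s8.png

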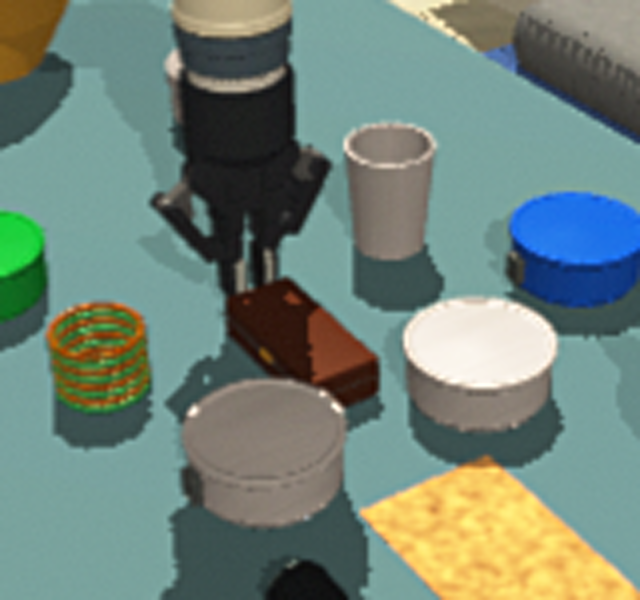

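View pics/c8.png

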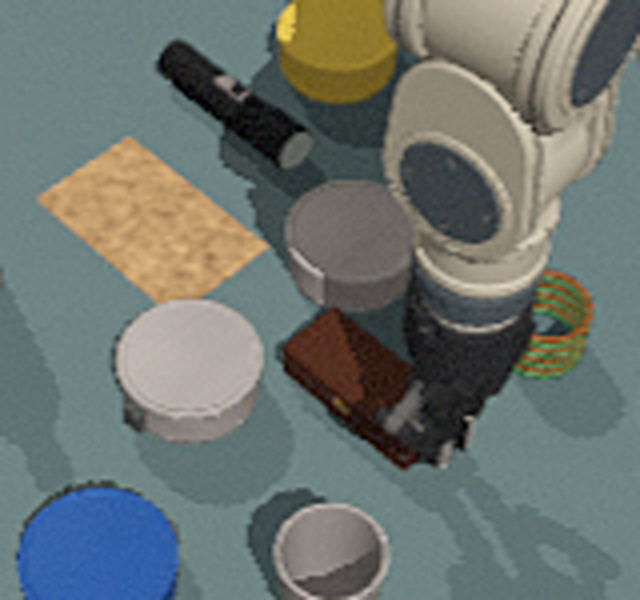

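```bash
python3 -m pendant '[[0,2,0,0,0,0,-0.67],[0,2,5,0,0,0,-0.67],[0,0,10,0,0,0,-0.67],[0,-3,15,0,0,0,-0.67],[0,-6,20,0,0,0,-0.67],[0,-7,20,0,0,0,-0.67],[0,-7,20,0,0,0,-0.67],[0,-7,20,0,0,0,-0.67],[0,-7,20,0,0,0,-0.67]]'; python3 - <<'E'
from h import *
import pickle
s=readout.state();c=read_camera("wrist");pickle.dump((s,c),open("w9.pkl","wb"));print(s["position"],s["tcp_rot"][:,0],abs(s["joint_velocities"]).max())
a=c["frame"];cv2.imwrite("pics/w9.png",a)
cv2.imwrite("pics/w9c.png",cv2.resize(a[70:310,200:450],None,fx=2.5,fy=2.5,interpolation=cv2.INTER_CUBIC))
E
```

```text
time_s: 10.7
position: [0.5448, 0.067, 0.2236]
tcp_rot: [[1.0, -0.015, -0.002], [-0.015, -1.0, 0.0], [-0.002, -0.0, -1.0]]
wrist_force: [-0.2, 0.3, -0.4]
width: 0.165
[0.54481755 0.06695762 0.22360279] [ 0.9998808  -0.01526572 -0.00231227] 0.006617372782600759
```

View pics/w9c.png

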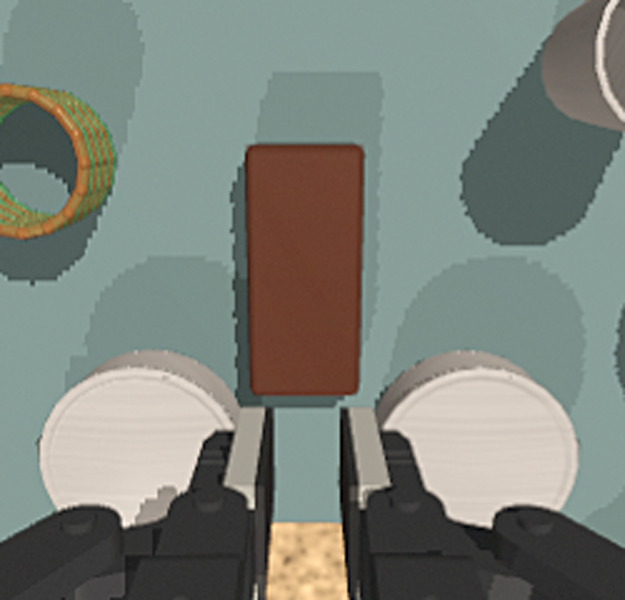

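```bash
python3 - <<'E'
from h import *
import pickle
s,c=pickle.load(open("w9.pkl","rb"));E=ext(c,s)
f=lambda p,k,o:(np.array(p)+.5)/k-.5+np.array(o)
k=np.array([onz(c,f(p,2.5,(200,70)),.029,E)[:2] for p in((247,145),(363,145),(358,394),(251,394))])
print(k.round(4),k.mean(0))
fr,r=(k[2]+k[3])/2,(k[0]+k[1])/2;print("slope",(fr-r)[0]/(fr-r)[1], "line x",.5433+.0158*(k.mean(0)[1]+.0255),"front",fr,"line at front",.5433+.0158*(fr[1]+.0255))
# tiers outer left a and outer right b
print([onz(c,f(p,2.5,(200,70)),.043,E)[:2].round(4) for p in((40,452),(578,458))])
E
```

```text
[[0.5183 0.1236]
 [0.5699 0.1228]
 [0.5681 0.0044]
 [0.5158 0.0052]] [0.54301467 0.06403382]
slope 0.01842234841145589 line x 0.5447146344270769 front [0.54192413 0.00483724] line at front 0.5437793284023915
[array([ 0.4144, -0.0176]), array([ 0.6732, -0.0247])]
```

The view shows the case squared to the passage but about 1.7 mm toward tier_a. I'll go back behind it and steer slightly to +x during the next leg.

```bash
python3 -m pendant '[[0,4,-2,0,0,0,-0.67],[0,8,-6,0,0,0,-0.67],[0,9.1,-10,0,0,0,-0.67],[0,9.1,-15,0,0,0,-0.67],[0,9.1,-18,0,0,0,-0.67],[0,9.1,-19.8,0,0,0,-0.67],[0,9.1,-19.8,0,0,0,-0.67],[0,9.1,-19.8,0,0,0,-0.67],[0,9.1,-19.8,0,0,0,-0.67]]'; python3 -c "
from cell import readout;s=readout.state();print(s['position'],s['tcp_rot'][:,0])"
```

```text
time_s: 11.65
position: [0.5459, 0.1576, 0.028]
tcp_rot: [[1.0, -0.015, 0.001], [-0.015, -1.0, 0.0], [0.001, -0.0, -1.0]]
wrist_force: [0.1, -0.7, -0.3]
width: 0.162
[0.54594564 0.1576247  0.02800761] [ 0.99988072 -0.01538153  0.0013964 ]
```

```bash
python3 -m pendant '[[-0.1,-0.8,-0.3,0,0,0,-0.67],[-0.12,-1.4,-0.3,0,0,0,-0.67],[-0.12,-2.0,-0.3,0,0,0,-0.67],[-0.08,-2.7,-0.3,0,0,0,-0.67],[-0.04,-3.4,-0.3,0,0,0,-0.67],[0,-4.1,-0.3,0,0,0,-0.67],[0.02,-4.7,-0.3,0,0,0,-0.67],[0.02,-5.3,-0.3,0,0,0,-0.67],[0.02,-5.8,-0.3,0,0,0,-0.67],[0.01,-6,-0.3,0,0,0,-0.67],[0.01,-6,-0.3,0,0,0,-0.67]]'; python3 - <<'E'
from h import *
s=readout.state();print(s["position"],s["tcp_rot"][:,0])
c=read_camera("side");cv2.imwrite("pics/s10.png",cv2.resize(c["frame"][110:260,240:400],None,fx=4,fy=4,interpolation=cv2.INTER_CUBIC)[:600])
E
python3 -m pendant '[[0,2,0,0,0,0,-0.67],[0,2,5,0,0,0,-0.67],[0,1,10,0,0,0,-0.67],[0,-1,15,0,0,0,-0.67],[0,-4,20,0,0,0,-0.67],[0,-4,20,0,0,0,-0.67],[0,-4,20,0,0,0,-0.67],[0,-4,20,0,0,0,-0.67]]'; python3 - <<'E'
from h import *
import pickle
s=readout.state();c=read_camera("wrist");pickle.dump((s,c),open("w10.pkl","wb"));print(s["position"],s["tcp_rot"][:,0],abs(s["joint_velocities"]).max())
a=c["frame"]
cv2.imwrite("pics/w10c.png",cv2.resize(a[90:330,200:450],None,fx=2.5,fy=2.5,interpolation=cv2.INTER_CUBIC))
E
```

```text
time_s: 12.75
position: [0.5454, 0.0968, 0.0239]
tcp_rot: [[1.0, -0.016, -0.0], [-0.016, -1.0, -0.0], [-0.0, 0.0, -1.0]]
wrist_force: [0.5, 0.4, -0.7]
width: 0.166
[0.5454324  0.09680445 0.02392048] [ 9.99868278e-01 -1.62288532e-02 -2.27866330e-04]
time_s: 13.6
position: [0.545, 0.0575, 0.2227]
tcp_rot: [[1.0, -0.016, -0.002], [-0.016, -1.0, 0.0], [-0.002, -0.0, -1.0]]
wrist_force: [-0.3, -0.2, 0.2]
width: 0.162
[0.54501012 0.05751779 0.22266239] [ 0.99986975 -0.01604578 -0.00173445] 0.017110744575728577
```

View pics/s10.png

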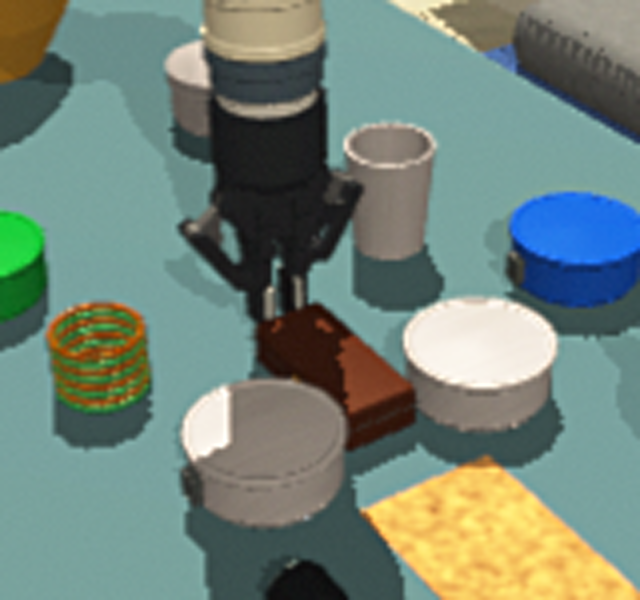

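View pics/w10c.png

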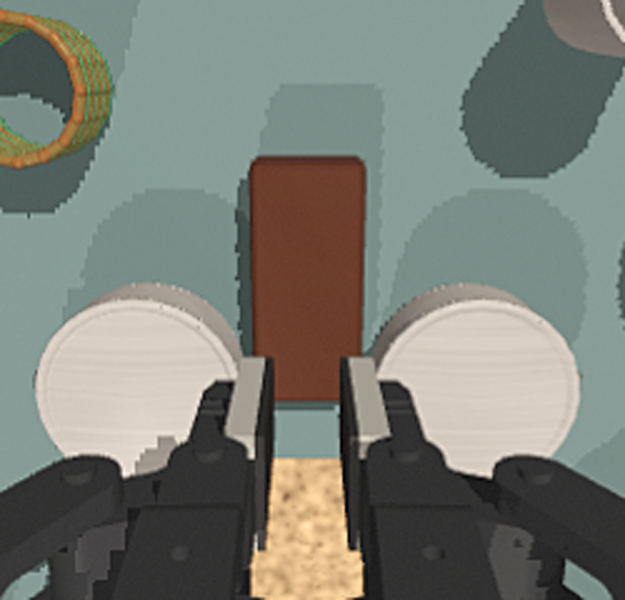

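```bash
python3 - <<'E'
from h import *
import pickle
s,c=pickle.load(open("w10.pkl","rb"));E=ext(c,s)
f=lambda p:(np.array(p)+.5)/2.5-.5+np.array((200,90))
k=np.array([onz(c,f(p),.029,E)[:2] for p in((250,157),(365,157),(361,385),(253.5,385))])
fr,r=(k[2]+k[3])/2,(k[0]+k[1])/2;m=k.mean(0)
print(k.round(4),"slope",(fr-r)[0]/(fr-r)[1],"rear",r,"line",.5433+.0158*(r[1]+.0255),"fr",fr,.5433+.0158*(fr[1]+.0255))
print([onz(c,f(p),.043,E)[:2].round(4) for p in((36,385),(579,390))])
E
```

```text
[[ 0.5191  0.0869]
 [ 0.5712  0.086 ]
 [ 0.5698 -0.0265]
 [ 0.5165 -0.0256]] slope 0.017299894871119242 rear [0.54512338 0.08642961] line 0.5450684877995888 fr [ 0.54317802 -0.02601924] 0.5432917959960094
[array([ 0.4142, -0.0176]), array([ 0.6727, -0.0244])]
```

Now on line within 0.2 mm and square. I'll go back behind it and push straight through.

```bash
python3 -m pendant '[[0,4,-2,0,0,0,-0.67],[0,5.9,-6,0,0,0,-0.67],[0,5.9,-10,0,0,0,-0.67],[0,5.9,-15,0,0,0,-0.67],[0,5.9,-18,0,0,0,-0.67],[0,5.9,-19.8,0,0,0,-0.67],[0,5.9,-19.8,0,0,0,-0.67],[0,5.9,-19.8,0,0,0,-0.67],[0,5.9,-19.8,0,0,0,-0.67]]'; python3 -c "
from cell import readout;s=readout.state();print(s['position'],s['tcp_rot'][:,0])"
```

```text
time_s: 14.55
position: [0.5459, 0.1166, 0.0267]
tcp_rot: [[1.0, -0.015, 0.001], [-0.015, -1.0, 0.0], [0.001, -0.0, -1.0]]
wrist_force: [-0.5, 0.4, 1.4]
width: 0.17
[0.5459006  0.11656665 0.02674849] [ 9.99880748e-01 -1.54112677e-02  9.90995353e-04]
```

```bash
python3 -m pendant '[[0,-0.8,0,0,0,0,-0.67],[-0.01,-1.6,0,0,0,0,-0.67],[-0.03,-2.4,0,0,0,0,-0.67],[-0.04,-3.2,0,0,0,0,-0.67],[-0.05,-4.0,0,0,0,0,-0.67],[-0.07,-4.8,0,0,0,0,-0.67],[-0.08,-5.6,0,0,0,0,-0.67],[-0.09,-6.4,0,0,0,0,-0.67],[-0.1,-7.0,0,0,0,0,-0.67],[-0.11,-7.3,0,0,0,0,-0.67],[-0.11,-7.3,0,0,0,0,-0.67]]'; python3 - <<'E'
from h import *
s=readout.state();print(s["position"],s["tcp_rot"][:,0])
c=read_camera("side");cv2.imwrite("pics/s11.png",cv2.resize(c["frame"][130:280,250:410],None,fx=4,fy=4,interpolation=cv2.INTER_CUBIC)[:600])
c=read_camera("scene");cv2.imwrite("pics/c11.png",cv2.resize(c["frame"][125:275,230:390],None,fx=4,fy=4,interpolation=cv2.INTER_CUBIC)[:600])
E
```

```text
time_s: 15.65
position: [0.5443, 0.0427, 0.0259]
tcp_rot: [[1.0, -0.016, -0.0], [-0.016, -1.0, -0.0], [-0.0, 0.0, -1.0]]
wrist_force: [-0.2, 0.4, 0.3]
width: 0.167
[0.54430605 0.04267713 0.02590642] [ 9.99865133e-01 -1.64198567e-02 -3.22517450e-04]
```

View pics/s11.png

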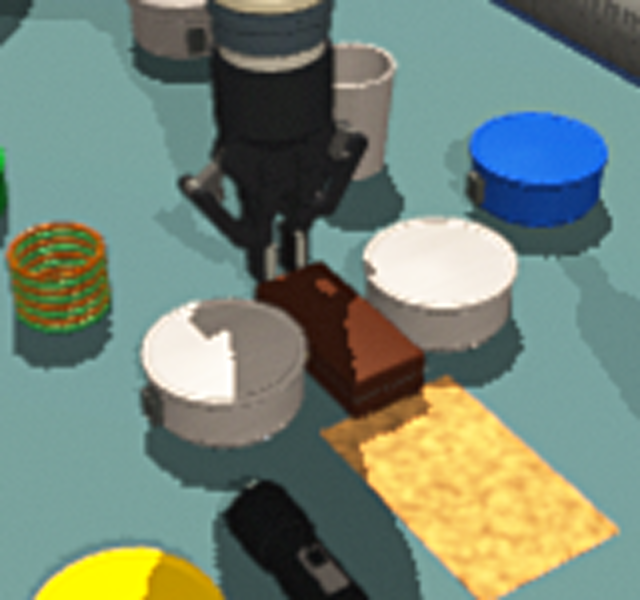

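View pics/c11.png

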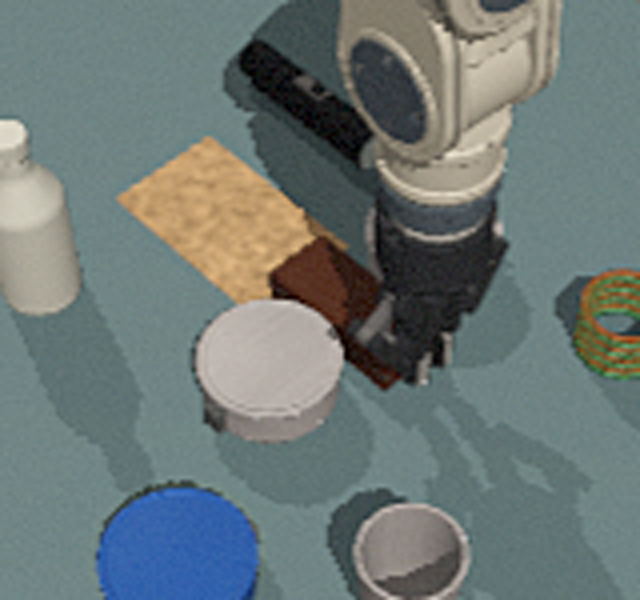

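The case is midway through the gap with no wrist force. I'll carry on.

```bash
python3 -m pendant '[[-0.01,-0.6,0,0,0,0,-0.67],[-0.02,-1.3,0,0,0,0,-0.67],[-0.03,-2.0,0,0,0,0,-0.67],[-0.04,-2.7,0,0,0,0,-0.67],[-0.05,-3.4,0,0,0,0,-0.67],[-0.06,-4.1,0,0,0,0,-0.67],[-0.07,-4.8,0,0,0,0,-0.67],[-0.09,-5.5,0,0,0,0,-0.67],[-0.1,-6.2,0,0,0,0,-0.67],[-0.11,-6.7,0,0,0,0,-0.67],[-0.11,-6.7,0,0,0,0,-0.67]]'; python3 - <<'E'
from h import *
s=readout.state();print(s["position"],s["tcp_rot"][:,0])
c=read_camera("side");cv2.imwrite("pics/s12.png",cv2.resize(c["frame"][140:290,260:420],None,fx=4,fy=4,interpolation=cv2.INTER_CUBIC)[:600])
E
```

```text
time_s: 16.85
position: [0.5434, -0.0245, 0.026]
tcp_rot: [[1.0, -0.017, 0.0], [-0.017, -1.0, -0.0], [0.0, 0.0, -1.0]]
wrist_force: [-0.7, 0.1, 0.0]
width: 0.168
[ 0.5433632  -0.02449811  0.0260493 ] [ 9.99862811e-01 -1.65635788e-02  8.66626230e-05]
```

View pics/s12.png

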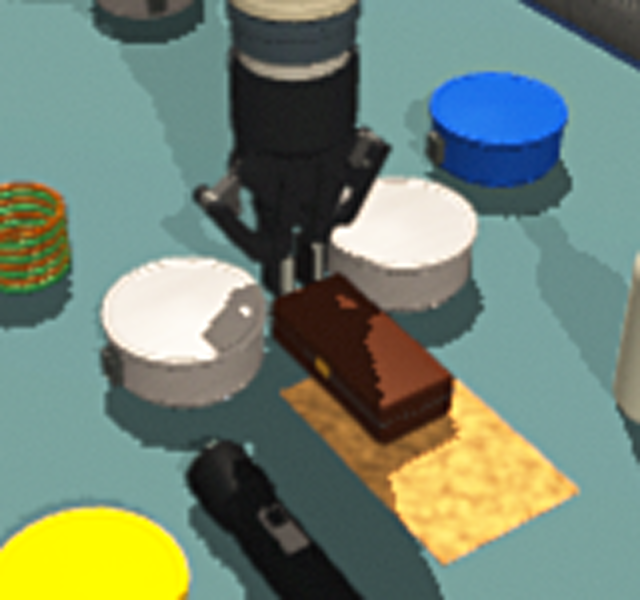

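```bash
python3 -m pendant '[[-0.01,-0.6,0,0,0,0,-0.67],[-0.02,-1.3,0,0,0,0,-0.67],[-0.03,-2.0,0,0,0,0,-0.67],[-0.04,-2.7,0,0,0,0,-0.67],[-0.05,-3.4,0,0,0,0,-0.67],[-0.06,-4.1,0,0,0,0,-0.67],[-0.07,-4.8,0,0,0,0,-0.67],[-0.09,-5.5,0,0,0,0,-0.67],[-0.1,-6.2,0,0,0,0,-0.67],[-0.11,-6.7,0,0,0,0,-0.67],[-0.11,-6.9,0,0,0,0,-0.67],[-0.11,-6.9,0,0,0,0,-0.67]]'; python3 - <<'E'
from h import *
s=readout.state();print(s["position"],s["tcp_rot"][:,0])
c=read_camera("side");cv2.imwrite("pics/s13.png",cv2.resize(c["frame"][140:290,260:420],None,fx=4,fy=4,interpolation=cv2.INTER_CUBIC)[:600])
E
```

```text
time_s: 18.1
position: [0.5422, -0.0932, 0.026]
tcp_rot: [[1.0, -0.016, -0.0], [-0.016, -1.0, -0.0], [-0.0, 0.0, -1.0]]
wrist_force: [0.4, 0.9, -0.5]
width: 0.162
[ 0.54219293 -0.09319331  0.02599952] [ 9.99867011e-01 -1.63082521e-02 -4.24849812e-05]
```

View pics/s13.png

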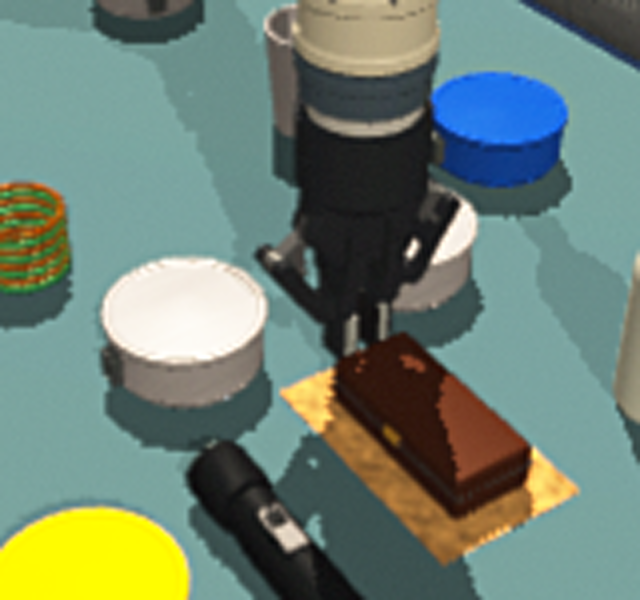

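The case is on the mat. I'll back off, rise, and check from above and from the fixed cameras.

```bash
python3 -m pendant '[[0,1.5,0,0,0,0,-0.67],[0,2,0,0,0,0,-0.67],[0,2,5,0,0,0,-0.67],[0,2,10,0,0,0,-0.67],[0,2,15,0,0,0,-0.67],[0,2,20,0,0,0,-0.67],[0,2,20,0,0,0,-0.67],[0,2,20,0,0,0,-0.67],[0,2,20,0,0,0,-0.67]]'; python3 - <<'E'
from h import *
import pickle
s=readout.state();c=read_camera("wrist");pickle.dump((s,c),open("w14.pkl","wb"));print(s["position"],abs(s["joint_velocities"]).max(),s["wrist_force"])
cv2.imwrite("pics/w14.png",c["frame"])
c=read_camera("side");cv2.imwrite("pics/s14.png",c["frame"])
c=read_camera("scene");cv2.imwrite("pics/c14.png",c["frame"])
E
```

```text
time_s: 19.05
position: [0.5416, -0.0721, 0.2249]
tcp_rot: [[1.0, -0.015, -0.002], [-0.015, -1.0, 0.0], [-0.002, -0.0, -1.0]]
wrist_force: [0.3, -0.4, -0.8]
width: 0.17
[ 0.54163488 -0.07214628  0.22492068] 0.014689682416714808 [ 0.3024847  -0.35300073 -0.81139018]
```

View pics/w14.png

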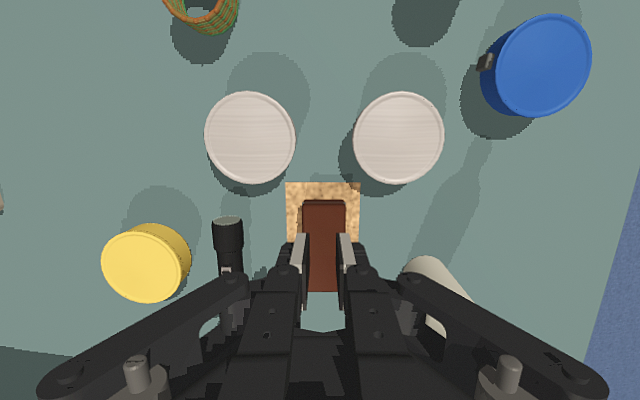

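View pics/s14.png

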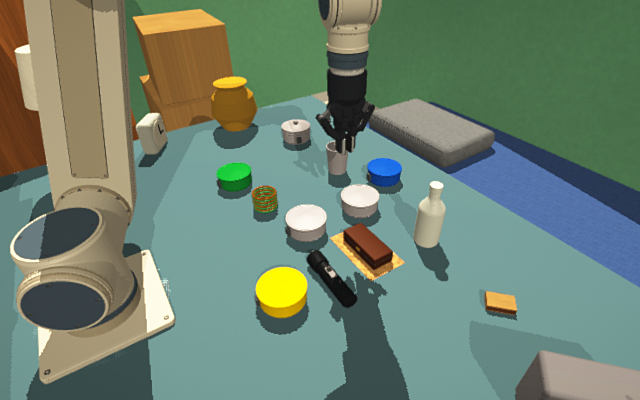

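View pics/c14.png

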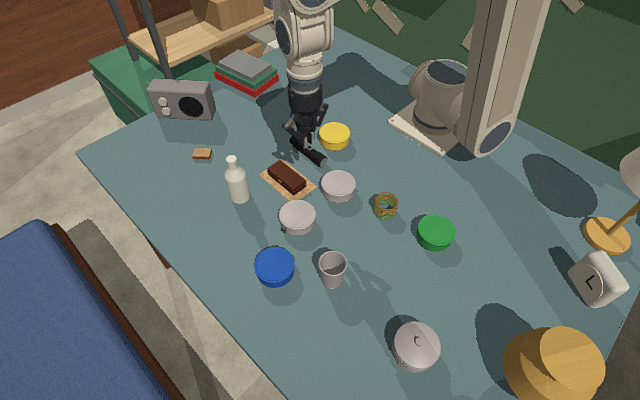

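```bash
python3 - <<'E'
from cell import order
print(order.sign_off())
E
```

```text
the job is handed in; nothing more can be done
None
```

The spectacle case now lies wholly on the cork mat, and I handed the job in at about 19 s of the 64 s allowed.

**How it went:** I held the case lightly at its rear, flat on the top, to turn it about 5° and slide it roughly 1 cm onto the passage line. I then pushed its end with both fingertips, straight through the gap and onto the mat. The one upward view taken after the first grip showed 1.9° of skew still left. The one taken after the first push showed the case square but 1.7 mm toward tier_a. I corrected both before the case reached the narrowest part.

**Last checks:**
- **Position:** with the case entering the gap, it was within about 0.2 mm of the line. The final pictures show mat on every side of the case. I took its final position from where the pusher stopped and from the pictures, and did not measure it again; that puts it about 20 mm in from each end of the mat.
- **Forces:** the wrist read under 1 N at each stop during the pushes. The largest reading was about 5 N, during the first grip.
- **Other objects:** all of them stand at the same places in the pictures as at the start, compared by eye.
- **Clear of contact:** the gripper was about 0.2 m above the stool top and touching nothing.

No check failed at the end.

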